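Seat the high vial, shut the guard and start the mixer

TASK

One of the six amber vials in the small bench mixer stands higher than the rest: with the fingertips, gently press its cap down until it is fully home, touching none of the other five. Then swing the clear guard shut over the vials and press the large round start key on the front panel right down and let it spring back, leaving the two small keys alone. Nothing is to be lifted, the mixer must not be started while the guard is open, and the other things on the bench stay where they are.

Things in the scene. Friction and masses are not known exactly. Their poses are not given: they have to be found in the camera images.
- mixer: bench vial mixer, fixed, white, 236 mm deep (x), 142 mm wide (y); origin under its centre, x away from its front panel, y to its left, z up. Aluminium block, top at z = 64 mm, with six bores at x = -11, 35, 81 and y = -23, 23 mm. A vial fully home has its origin at z = 30, its cap top at z = 84 mm. In front a panel, 42 to 54 mm high, slopes 0.15 rad toward the front: dark display, three white round keys in line
- high_vial: amber glass vial, black screw cap, 24 mm in diameter, 54 mm tall, standing in the mixer's block; origin at the centre of its underside, z up, flat cap top 54 mm above it. The one that stands 13 to 18 mm higher than the others, in any bore. A firm sliding fit: 3 to 4 N push it straight down to a solid stop; it stays where it is left; over 40 N may crack it
- guard (a joint): hinge of the clear guard on the mixer's left side, rad: 0 shut, 1.65 to 1.93 at the start, leaning open to the left (stop at 1.95). About 160 g, damped: pushed to the mixer's right past about 1.2 rad it sinks shut by itself in 2 to 3 s; a high vial keeps it from closing. Beside its far end a fixed stack of well plates, 155 mm high, fills x 0.61 to 0.70, y 0.43 to 0.57 m
- guard_hinge (a point): point halfway along the guard's hinge line, 58 mm above the bench; axes turn with the guard: x along the hinge, -y toward its free edge, z out through its roof. The guard is a clear shell with a grey rim, 156 mm long (x), 118 mm wide from hinge to free edge (-y), 36 mm tall (z), walls 3 mm
- guard_edge (a point): point on the outer face of the guard's roof, halfway along its length, 13 mm from the free edge; from guard_hinge 105 mm along -y and 36 mm along z. While the guard is open that face looks to the mixer's left and this point is 140 to 165 mm above the bench; shut, 95 mm
- start_key (a joint): travel of the start key, m: 0 released, 0.004 right down; a spring key, 2 N to start moving and 5 N right down, springs back. It counts as pressed beyond 0.0025
- start_key_top (a point): centre of the top face of the start key: the large round white key, 24 mm in diameter, at the right end of the panel, standing 7 mm above the panel; z along its axis, up; 43 mm to the right of the nearer small key
- small_key_a (a joint): travel of the middle key, small, 13 mm in diameter, m: 0 released, 0.004 right down
- small_key_a_top (a point): centre of the top face of the middle small key
- small_key_b (a joint): travel of the left key, small, 13 mm in diameter, m: 0 released, 0.004 right down
- small_key_b_top (a point): centre of the top face of the left small key
- vial_b: amber glass vial, black screw cap, 24 mm in diameter, 54 mm tall, standing in the mixer's block; origin at the centre of its underside, z up, flat cap top 54 mm above it. Already fully home; to be left alone
- vial_c: amber glass vial, black screw cap, 24 mm in diameter, 54 mm tall, standing in the mixer's block; origin at the centre of its underside, z up, flat cap top 54 mm above it. Already fully home; to be left alone
- vial_d: amber glass vial, black screw cap, 24 mm in diameter, 54 mm tall, standing in the mixer's block; origin at the centre of its underside, z up, flat cap top 54 mm above it. Already fully home; to be left alone
- vial_e: amber glass vial, black screw cap, 24 mm in diameter, 54 mm tall, standing in the mixer's block; origin at the centre of its underside, z up, flat cap top 54 mm above it. Already fully home; to be left alone
- vial_f: amber glass vial, black screw cap, 24 mm in diameter, 54 mm tall, standing in the mixer's block; origin at the centre of its underside, z up, flat cap top 54 mm above it. Already fully home; to be left alone
- spare_vial_a: spare amber vial with black cap, 24 mm in diameter, 54 mm tall, loose on the bench to the right of the mixer; origin under its centre; leave alone
- spare_vial_b: second spare vial like it, loose on the bench to the right of the mixer; leave alone
- bench_timer: white bench timer, 66 x 68 x 21 mm, loose; origin under its centre; leave alone
- pen_red: marker pen, 138 x 13 x 16 mm, lying loose on the bench; origin under its centre; leave alone
- tape: roll of lab tape, 110 mm across, 19 mm high, lying flat to the left of the mixer; origin under its centre; leave alone

How it is judged:
By the outcome, as a careful person would: the job done as asked, in the order asked, and still so for the second after the job is handed in, with the robot touching nothing.
It also fails if it takes over 48 s, if anything falls off the work surface, if the arm or the gripper's body presses on something with over 40 N, if the wrist force passes 120 N, or if a joint passes its speed limit or range.

ROBOT

A 6-joint arm with a two-finger parallel gripper is mounted at the origin on a cart in front of the work surface, level with it; the furniture and walls round the work are solid. World frame = base frame: x ahead of the robot, y to its left, z up, the work surface at z = 0. Lengths are in mm, angles in degrees, forces in N, time in s.
With the tool pointing down it reaches from about 300 to 850 mm from the base axis. Payload 4.2 kg.
Tool frame: the origin (TCP) lies on the centre line of the jaws, within the pads' length; the fingertips stand 14 mm ahead of it and the grasp point (between the pads) lies 5 mm behind it; z points along the fingers, y is the line along which they close (so a half turn about z gives the same grasp; the last joint's range is limited). The gripper opens to 91 mm and grips with 3 to 60 N. Pads are 32 mm wide; open, the fingers measure 118 mm over their backs; the gripper's body (76 mm by 178 mm) begins 60 mm behind the grasp point.
Start: joints at [-72.25, 18.312, 89.639, -0, 72.044, -1.146], TCP at [186.219, -544.026, 227.976] pointing down, gripper open.
Joint ranges: [-177.97, 177.97], [-48.28, 115.42], [12.27, 149.76], [-77.06, 257.06], [2.81, 150.46], [-146.56, 146.56]. Speed limits (degrees/s): [147.25, 147.25, 180, 180, 180, 180].

INTERFACE

Orientations are given as [roll, pitch, yaw] about the fixed x, y, z axes, in that order (R = Rz(yaw) Ry(pitch) Rx(roll)).
In Python, from workcell import env gives the robot as it stands.
- The arm moves only by the tool arm_command, never from a script. Its argument "motion" is a list of rows, each an object with "offset": the shift along the tool's x, y, z in m, a list of three; "spin": the turn about the tool's z in rad. In form: [{"offset": [tx, ty, tz], "spin": spin}, ...]. A call has 1 to 5 rows; each row shifts and turns the commanded pose from where the row before left it, along the tool's axes as they then stand; what a row does not reach is not made up. A row lasts 1/8 s, in which the tool goes at most 62.5 mm and 10.7 degrees, less where a joint would pass 70% of its speed; a pose out of reach is approached as far as the arm can. A call with a gripper value outside its range is refused whole. "jaw" is the finger opening in m, from 0 to 0.0912, set as the call begins (left out, the last holds). The fingers move at their own pace and stop on an object; "newtons" is the grip in N (left out, the last holds). Time passes only in rows, so rows that do not move let the fingers close. It gives the time, the measured TCP pose, the force, the opening and the grip force at its end, in the units of the state.
- env.state(): the state, without advancing time (a new reading comes with each control period).
- env.grab_frame(name): name is "side" or "top"; returns (picture, depth): 480x640x3 uint8, blue, green, red; 480x640 float32, mm along the optical axis (not along the pixel's ray), 0 where there is no reading.
- env.camera_model(name): a dict with "fx", "fy", "cx", "cy" (pixels), "k1" (the pictures are not rectified: a ray, as slopes to the right and down, at radius r is drawn at 1 + k1 r^2 times it, then the intrinsics apply), "eye" and "rotation" of the camera in the world. Camera axes: x right, y down, z forward; pixel columns grow to the right and rows downward; lengths in mm; the calibration is good to about 2 mm. A picture is of the moment at which its call begins. camera_model takes no time and is no camera call.
- env.job_done(): hands the job in; it is judged then, once.
Trained networks look in the newest picture that a camera, given by its name, has taken for a name from the list of things; names that differ only in an ending like _2 or _b are one class to them, and where a whole thing is asked for, a point or a joint stands for the part that bears it (a point fixed in the world has none). Each returns a list of dicts, best first, with "score" (0 to 1); they miss things now and then, are a little off and sometimes report something else, mostly with a low value. They report only what shows in the picture. A call takes as long as a camera call.
- env.boxes_of(camera, target): "bbox" ([left, top, right, bottom] in pixels, round what is visible of it).
- env.pinpoint(camera, target): "location" ([column, row] in pixels: a listed point, or the origin of a listed thing).
The state is a dict: "time_s": time; "qpos": joint angles; "qvel": joint speeds; "effort": joint torques, N m; "ee_pos": TCP position; "ee_rot": TCP orientation; "force": force on the tool from outside, world axes, zero at the start; "torque": the same for the moment, N m; "gripper_width": finger opening in mm; "gripper_force": force on a finger pad.
Only numpy, scipy, OpenCV 4.12 (cv2) and the standard library are available. Lean on these libraries where they do the work, as an engineer would, in place of code of your own. Each camera call takes 0.05 s, during which the arm holds its last target. There are 200 camera calls.

## Working session

There is one attempt and no reset: what is moved stays moved. The work goes in short steps, Python scripts to look and compute and a tool call to move; the robot and the scene stay as the last step left them, time stands still between calls to the robot, and variables do not carry over. Pictures are saved under pics/ and viewed, at most 10 in all, crops included, and the job is handed in when it is done.

Besides the shell and the picture viewer there is one more tool, called by a JSON object that holds its "fn" and its "kwargs". arm_command: Moves the arm, as the interface text tells. Its arguments: {"type":"object","properties":{"motion":{"type":"array"},"jaw":{"type":"number"},"newtons":{"type":"number"}},"required":["motion"]}

```bash
mkdir -p pics
cat > h.py <<'E'
import numpy as np, cv2
from workcell import env
def model(n):
    m=env.camera_model(n); return m,np.array(m["eye"],float),np.array(m["rotation"],float).reshape(3,3)
def ray(n,px):
    m,e,R=model(n)
    d=np.array([(px[0]-m["cx"])/m["fx"],(px[1]-m["cy"])/m["fy"]]); u=d.copy()
    for _ in range(20): u=d/(1+m["k1"]*(u@u))
    return e,R@np.array([u[0],u[1],1.])
def atz(n,px,z):
    e,r=ray(n,px); return e+r*(z-e[2])/r[2]
def atd(n,px,dep):
    e,r=ray(n,px); return e+r*dep
def proj(n,P):
    m,e,R=model(n); c=R.T@(np.array(P,float)-e); u=c[:2]/c[2]; u=u*(1+m["k1"]*(u@u))
    return np.array([u[0]*m["fx"]+m["cx"],u[1]*m["fy"]+m["cy"]])
E
python3 - <<'E'
from h import *
np.set_printoptions(precision=1,suppress=True)
s=env.state(); print({k:s[k] for k in("time_s","ee_pos","ee_rot","force")})
for n in("top","side"):
    p,d=env.grab_frame(n); cv2.imwrite(f"pics/{n}0.png",p); np.save(f"{n}0.npy",d)
    m,e,R=model(n); print(n,e,R[:,2],m["fx"],m["k1"])
    for t in("high_vial","vial_b","mixer","start_key_top","small_key_a_top","guard_edge","guard_hinge"):
        for r in env.pinpoint(n,t)[:7]:
            c,w=map(int,r["location"]); 
            dd=np.median(d[max(0,w-1):w+2,max(0,c-1):c+2]) if 0<=w<480 and 0<=c<640 else 0
            print(t,round(r["score"],2),np.array(r["location"]),atd(n,r["location"],dd))
E
```

```text
{'time_s': 0.0, 'ee_pos': array([ 186.1, -543.6,  227.1]), 'ee_rot': array([-179.9,   -0. ,   18.9]), 'force': array([-0.4, -0.1, -0.6])}Traceback (most recent call last):
  File "<stdin>", line 6, in <module>
  File "h.py", line 4, in model
    m=env.camera_model(n); return m,np.array(m["eye"],float),np.array(m["rotation"],float).reshape(3,3)
                                                             ~~~~~~~~~~~~~~~~~~~~~~~~~~~~~~~~~~~~~^^^^^
ValueError: cannot reshape array of size 3 into shape (3,3)
```

```bash
sed -i 's/np.array(m\["rotation"\],float).reshape(3,3)/Rot.from_euler("xyz",m["rotation"],degrees=True).as_matrix()/; 1a from scipy.spatial.transform import Rotation as Rot' h.py
python3 - <<'E'
from h import *
np.set_printoptions(precision=1,suppress=True)
for n in("top","side"):
    p,d=env.grab_frame(n); cv2.imwrite(f"pics/{n}0.png",p); np.save(f"{n}0.npy",d)
    m,e,R=model(n); print(n,m["rotation"],e,R[:,2],m["fx"],m["k1"])
    for t in("high_vial","vial_b","mixer","start_key_top","small_key_a_top","guard_edge","guard_hinge"):
        for r in env.pinpoint(n,t)[:7]:
            c,w=map(int,r["location"]); 
            dd=np.median(d[max(0,w-1):w+2,max(0,c-1):c+2]) if 0<=w<480 and 0<=c<640 else 0
            print(t,round(r["score"],2),np.array(r["location"]),atd(n,r["location"],dd))
E
```

```text
top [-173.    -0.4  -91. ] [ 284.6  151.5 1679.4] [ 0.1 -0.  -1. ] 593.926281207563 0.0666375969407764
high_vial 0.46 [274.3 218.3] [531.7 240.5  93.5]
vial_b 0.63 [266.  206.5] [565.9 263.3  84.5]
vial_b 0.63 [289.8 232.1] [494.7 199.5  83.8]
vial_b 0.61 [283.5 202.3] [576.6 215.5  85.1]
vial_b 0.55 [277.  240.2] [475.3 235.3  65.8]
vial_b 0.48 [286.5 220.4] [529.5 208.7  66.3]
mixer 0.77 [283.4 236.1] [486.6 217.8  63.1]
start_key_top 0.62 [302.  257.9] [426.4 167.9  56.8]
guard_edge 0.83 [230.7 227.4] [500.  349.7 156.1]
guard_edge 0.67 [344.2 271.7] [386.8  53.   53.6]
guard_hinge 0.9 [253.5 219. ] [536.5 300.   55.7]
guard_hinge 0.17 [344.6 272.6] [384.4  51.9  52.5]
side [-120.7   -0.5    3.5] [  564.  -1125.3   858.5] [-0.   0.9 -0.5] 608.3244289477767 -0.07703627886387282
high_vial 0.4 [346.2 253.3] [538.4 197.5  72.1]
vial_b 0.62 [349.1 269.5] [549.1  30.4 129.5]
vial_b 0.6 [333.4 268.3] [513.7  32.8 129.5]
vial_b 0.58 [361.  256.4] [576.1 199.   63.7]
vial_b 0.49 [365.7 263.3] [588.4 176.7  57.5]
vial_b 0.45 [327.  255.9] [490.3 188.5  67.7]
vial_b 0.43 [335.5 273.4] [518.7  31.  117.3]
mixer 0.73 [332.2 271.8] [511.3  29.2 122.4]
start_key_top 0.55 [327.6 256.5] [491.8 188.4  66. ]
start_key_top 0.5 [298.9 263.4] [420.7 170.6  53.3]
small_key_a_top 0.38 [277.9 402.5] [ 423.4 -270.8    8. ]
guard_edge 0.16 [279.7 335.8] [402.  -73.3  14.6]
guard_hinge 0.87 [341.8 240. ] [525.  248.6  81.4]
```

View pics/top0.png

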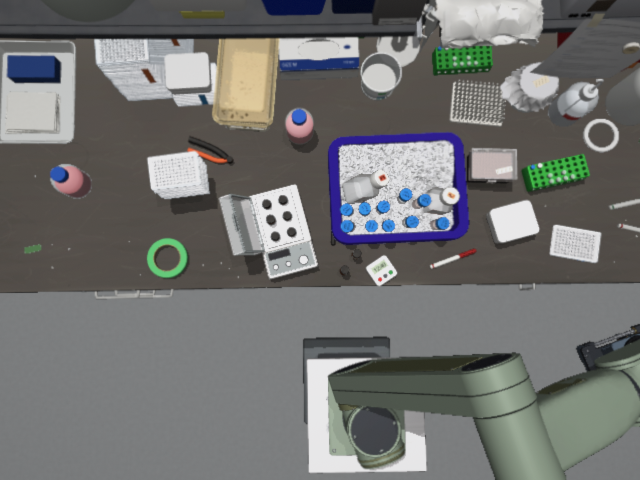

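View pics/side0.png

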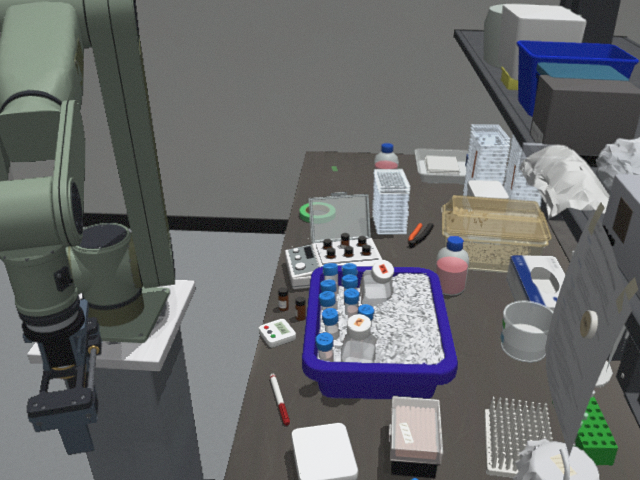

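```bash
cat > fit.py <<'E'
from h import *
from scipy.optimize import least_squares
np.set_printoptions(precision=1,suppress=True)
p=cv2.imread("pics/top0.png"); d=np.load("top0.npy")
g=p.max(2); x0,y0,x1,y1=252,188,306,246
m=np.zeros_like(g); m[y0:y1,x0:x1]=(g[y0:y1,x0:x1]<90)
n,l,st,ce=cv2.connectedComponentsWithStats(m)
caps=[]
for i in range(1,n):
    if 20<st[i,4]<200:
        ds=d[l==i]; z=[atd("top",ce[i],v)[2] for v in np.percentile(ds,[5,25,50,75])]
        print(ce[i],st[i],"z pct",np.array(z)); caps.append(ce[i])
a=cv2.resize(p[180:285,210:325],None,fx=6.5,fy=5.7*6.5/6.5,interpolation=cv2.INTER_CUBIC)
s=cv2.imread("pics/side0.png")
cv2.imwrite("pics/crop_t.png",cv2.resize(p[182:282,212:322],None,fx=5.5,fy=5.5,interpolation=cv2.INTER_CUBIC))
cv2.imwrite("pics/crop_s.png",cv2.resize(s[185:295,275:395],None,fx=5.4,fy=5.4,interpolation=cv2.INTER_CUBIC))
E
python3 fit.py
```

```text
[259.8 189.6] [252 188  23   6  78] z pct [ 4.5  2.2 -0.1 -2.9]
[302.9 197.2] [299 188   7  27 111] z pct [ 5.4  2.7 -0.8 -3.7]
[282.5 199.9] [279 196   8   9  60] z pct [88.6 85.9 82.4 79.4]
[266.4 204.1] [263 200   8   9  58] z pct [89.8 84.9 83.1 80.4]
[286.8 215.9] [283 212   8   9  56] z pct [90.  85.  82.9 80.3]
[270.6 219.8] [267 215   9  10  63] z pct [99.  96.8 93.6 89.8]
[291.4 232. ] [288 228   8   9  57] z pct [87.9 84.2 81.8 78.5]
[275.  236.5] [271 233   9   8  54] z pct [91.4 85.6 82.6 79.3]
```

View pics/crop_t.png

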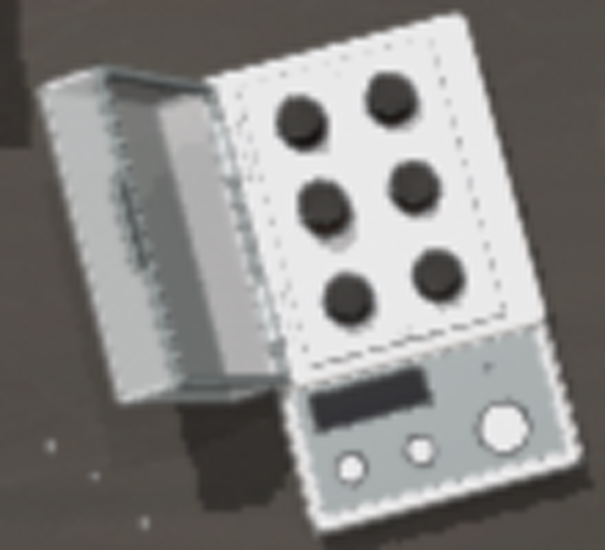

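View pics/crop_s.png

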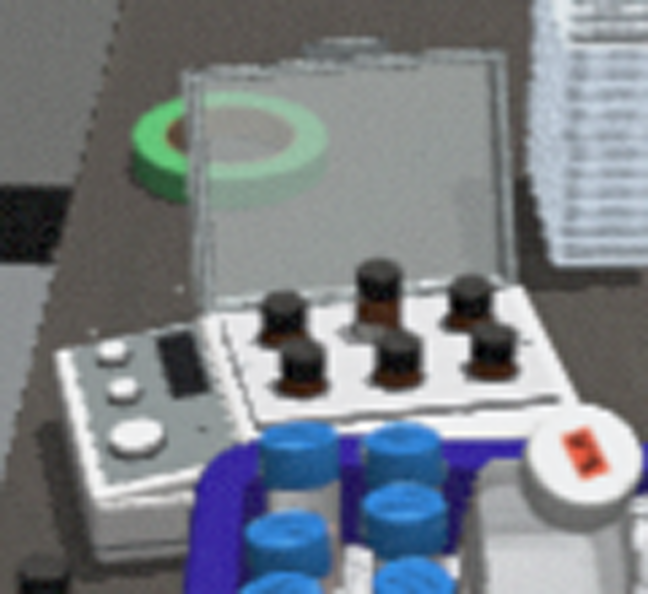

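```bash
cat > fit2.py <<'E'
from h import *
from scipy.optimize import least_squares
np.set_printoptions(precision=1,suppress=True)
px=[(282.5,199.9),(266.4,204.1),(286.8,215.9),(270.6,219.8),(291.4,232),(275,236.5)]
mod=[(81,-23),(81,23),(35,-23),(35,23),(-11,-23),(-11,23)]
W=np.array([atz("top",a,96 if i==3 else 81)[:2] for i,a in enumerate(px)])
def T(q,m): c,s=np.cos(q[2]),np.sin(q[2]); m=np.atleast_2d(m); return np.c_[q[0]+c*m[:,0]-s*m[:,1],q[1]+s*m[:,0]+c*m[:,1]]
r=least_squares(lambda q:(T(q,mod)-W).ravel(),[487,218,.25]); q=r.x
print("pose",q[:2],np.degrees(q[2]),"res",r.fun)
np.save("pose.npy",q)
c,s=np.cos(q[2]),np.sin(q[2])
def M(w): v=np.array(w[:2])-q[:2]; return np.array([c*v[0]+s*v[1],-s*v[0]+c*v[1]])
print("high vial",T(q,(35,23)),"offset",T(q,(35,19)))
k=T(q,(-86,-45))
for nm,u in(("key",(212+504/5.5,182+427/5.5)),("a",(212+421/5.5,182+450/5.5)),("b",(212+351/5.5,182+468/5.5))):
    w=atz("top",u,56); print(nm,w,M(w))
w=atz("side",(275+137/5.4,185+436/5.4),56); print("key side",w,M(w))
print("hinge",M([536.5,300]),M(atz("top",(253.5,219),58)))
print("edge",M([500,349.7]))
d=np.load("top0.npy")
pts=[]
for v in range(195,256):
    for u in range(218,262):
        if d[v,u]>0:
            w=atd("top",(u,v),d[v,u])
            if w[2]>90: pts.append([*M(w),w[2]])
pts=np.array(pts); g=pts[pts[:,1]>60]
for a in range(60,150,10):
    b=g[(g[:,1]>=a)&(g[:,1]<a+10)]
    if len(b): print(a,len(b),b[:,0].min(),b[:,0].max(),np.percentile(b[:,2],[10,50,90]))
E
python3 fit2.py
```

```text
pose [500.  220.2] 14.464330579818526 res [ 0.1 -0.2 -0.5  0.3 -0.1 -0.6  0.8  0.8 -0.2 -0.1 -0.1 -0.2]
high vial [[528.1 251.2]] offset [[529.1 247.3]]
key [421.6 163.5  56. ] [-90.  -35.3]
a [410.8 204.9  56. ] [-90.1   7.5]
b [402.5 239.8  56. ] [-89.5  43.4]
key side [425.9 155.4  56. ] [-87.9 -44.2]
hinge [55.3 68.2] [55.  68.1]
edge [ 32.4 125.4]
70 15 -39.03817900645753 116.4193215505878 [ 90.5  97.5 104.9]
80 25 -39.22581206013973 116.71076050042933 [104.8 119.2 127.4]
90 35 -39.17359536889575 115.45549519858363 [ 95.4 129.6 150.8]
100 213 -40.00616623944999 115.34669115075437 [117.8 167.1 172.2]
110 230 -39.02676211551423 117.0968468424553 [157.8 162.7 172.1]
120 231 -38.903619040847445 116.51650317212739 [154.  158.8 163.1]
130 143 -37.18686246423406 116.56786820344682 [150.7 156.3 160.1]
```

```bash
cat > rows.py <<'E'
from h import *
def rows(tgt,yaw,n,maxspin=.166):
    s=env.state(); P=np.array(s["ee_pos"]); R=Rot.from_euler("xyz",s["ee_rot"],degrees=True)
    dy=np.radians((yaw-s["ee_rot"][2]+180)%360-180); st=(np.array(tgt)-P)/n/1000; 
    for i in range(n):
        sp=np.clip(-dy,-maxspin,maxspin); dy+=sp
        print(np.round(R.inv().apply(st),4).tolist(),round(sp,3)); R=R*Rot.from_euler("z",sp)
E
python3 -c "
from rows import *
rows((529,247,228),104.5,15)"
```

```text
[0.0387, -0.0425, -0.0] -0.166
[0.0452, -0.0355, -0.0] -0.166
[0.0504, -0.0276, -0.0] -0.166
[0.0543, -0.0188, -0.0] -0.166
[0.0567, -0.0096, -0.0] -0.166
[0.0575, -0.0001, -0.0] -0.166
[0.0567, 0.0094, -0.0] -0.166
[0.0544, 0.0186, -0.0] -0.166
[0.0505, 0.0273, -0.0] -0.166
[0.0453, 0.0353, -0.0] -0.0
[0.0453, 0.0353, -0.0] -0.0
[0.0453, 0.0353, -0.0] -0.0
[0.0453, 0.0353, -0.0] -0.0
[0.0453, 0.0353, -0.0] -0.0
[0.0453, 0.0353, -0.0] -0.0
```

{"fn": "arm_command", "kwargs": {"motion": [{"offset": [0.039, -0.0425, 0], "spin": -0.166}, {"offset": [0.045, -0.0355, 0], "spin": -0.166}, {"offset": [0.05, -0.0275, 0], "spin": -0.166}, {"offset": [0.054, -0.019, 0], "spin": -0.166}, {"offset": [0.0565, -0.0095, 0], "spin": -0.166}], "jaw": 0, "newtons": 10}}

```text
time_s: 1.48
ee_pos: [300.5, -279.4, 228.2]
ee_rot: [179.9, 0.0, 66.7]
force: [1.1, 1.1, -0.0]
gripper_width: 43.9
gripper_force: 0.0
```

{"fn": "arm_command", "kwargs": {"motion": [{"offset": [0.0575, 0, 0], "spin": -0.166}, {"offset": [0.0565, 0.0095, 0], "spin": -0.166}, {"offset": [0.054, 0.0185, 0], "spin": -0.166}, {"offset": [0.0505, 0.027, 0], "spin": -0.166}, {"offset": [0.045, 0.035, 0], "spin": 0}]}}

```text
time_s: 2.1
ee_pos: [414.3, -16.6, 228.3]
ee_rot: [179.9, 0.0, 104.6]
force: [0.8, 0.2, -0.1]
gripper_width: 0.4
gripper_force: 0.0
```

```bash
python3 -c "
from rows import *
s=env.state(); print(s['time_s'],s['ee_pos'],s['ee_rot'],s['gripper_width'],s['force'])
rows((529,247,200),104.5,5)"
```

```text
2.1 [414.28351969 -16.57632893 228.29970074] [1.79934596e+02 4.08982601e-02 1.04562457e+02] 0.44912532263707405 [ 0.79678663  0.1840706  -0.05314162]
[0.0453, 0.0355, 0.0057] 0.001
[0.0453, 0.0354, 0.0057] -0.0
[0.0453, 0.0354, 0.0057] -0.0
[0.0453, 0.0354, 0.0057] -0.0
[0.0453, 0.0354, 0.0057] -0.0
```

{"fn": "arm_command", "kwargs": {"motion": [{"offset": [0.045, 0.0355, 0], "spin": 0}, {"offset": [0.045, 0.0355, 0], "spin": 0}, {"offset": [0.045, 0.0355, 0], "spin": 0}, {"offset": [0.045, 0.0355, 0], "spin": 0}, {"offset": [0.0435, 0.034, 0.02], "spin": 0}]}}

```text
time_s: 2.72
ee_pos: [529.8, 244.5, 209.3]
ee_rot: [179.7, -0.0, 104.5]
force: [1.5, -0.8, 0.5]
gripper_width: 0.5
gripper_force: 0.0
```

{"fn": "arm_command", "kwargs": {"motion": [{"offset": [0, 0, 0.03], "spin": 0}, {"offset": [0, 0, 0.03], "spin": 0}, {"offset": [0, 0, 0], "spin": 0}]}}

```text
time_s: 3.1
ee_pos: [526.6, 241.6, 145.7]
ee_rot: [-179.7, 0.1, 104.5]
force: [-0.7, -0.4, 1.4]
gripper_width: 0.8
gripper_force: 0.0
```

Run:
```python
from rows import *
s=env.state(); print(s['time_s'],s['ee_pos'],s['ee_rot'],s['force'])
rows((529,247,118),104.5,1)
p,d=env.grab_frame("side"); cv2.imwrite("pics/side1.png",cv2.resize(p[185:295,275:395],None,fx=5.4,fy=5.4,interpolation=cv2.INTER_CUBIC))
```

```text
3.1 [526.63865304 241.57588368 145.69098473] [-1.79681591e+02  5.62115546e-02  1.04514656e+02] [-0.71192833 -0.44692234  1.35186393]
[0.0047, 0.0038, 0.0277] 0.0
```

View pics/side1.png

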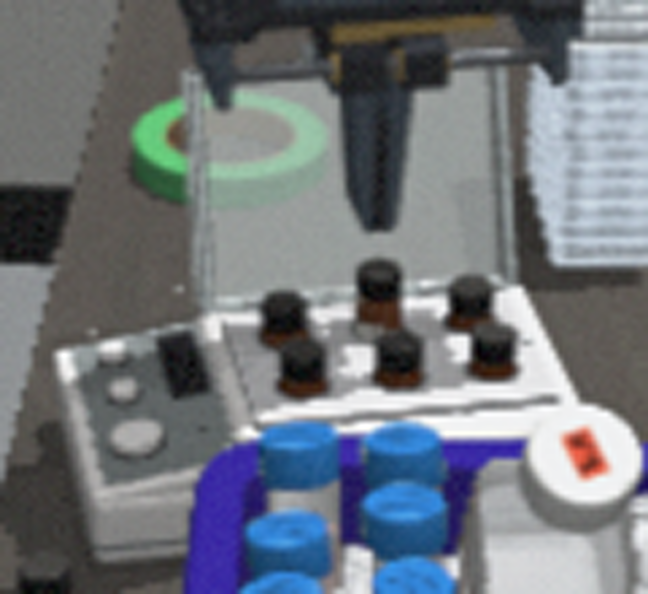

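{"fn": "arm_command", "kwargs": {"motion": [{"offset": [0.006, 0.004, 0.015], "spin": 0}, {"offset": [0, 0, 0.01], "spin": 0}, {"offset": [0, 0, 0], "spin": 0}]}}

```text
time_s: 3.52
ee_pos: [530.0, 248.6, 122.1]
ee_rot: [-179.9, 0.0, 104.5]
force: [0.7, -0.3, 0.3]
gripper_width: 0.5
gripper_force: 0.0
```

{"fn": "arm_command", "kwargs": {"motion": [{"offset": [0, 0, 0.003], "spin": 0}, {"offset": [0, 0, 0.003], "spin": 0}, {"offset": [0, 0, 0.003], "spin": 0}, {"offset": [0, 0, 0], "spin": 0}]}}

```text
time_s: 4.03
ee_pos: [530.4, 248.7, 113.7]
ee_rot: [-180.0, 0.0, 104.5]
force: [0.9, -0.0, -0.0]
gripper_width: 0.4
gripper_force: 0.0
```

{"fn": "arm_command", "kwargs": {"motion": [{"offset": [0, 0, 0.003], "spin": 0}, {"offset": [0, 0, 0.003], "spin": 0}, {"offset": [0, 0, 0.002], "spin": 0}, {"offset": [0, 0, 0.002], "spin": 0}, {"offset": [0, 0, 0], "spin": 0}]}}

```text
time_s: 4.65
ee_pos: [530.7, 248.9, 103.8]
ee_rot: [180.0, 0.0, 104.5]
force: [-0.0, 0.2, 0.5]
gripper_width: 0.4
gripper_force: 0.6
```

{"fn": "arm_command", "kwargs": {"motion": [{"offset": [0, 0, 0.002], "spin": 0}, {"offset": [0, 0, 0.002], "spin": 0}]}}

```text
time_s: 4.9
ee_pos: [530.7, 248.9, 99.9]
ee_rot: [180.0, 0.0, 104.5]
force: [0.1, -0.0, 2.7]
gripper_width: 0.3
gripper_force: 1.4
```

Run:
```python
from rows import *
s=env.state(); print(s['time_s'],s['ee_pos'],s['force'],s['torque'])
p,d=env.grab_frame("side"); cv2.imwrite("pics/side2.png",cv2.resize(p[205:275,300:380],None,fx=7,fy=7,interpolation=cv2.INTER_CUBIC))
```

```text
4.9 [530.72403192 248.92519026  99.93226113] [ 1.06499222e-01 -1.03658968e-03  2.70057278e+00] [ 0.03079864 -0.19050542  0.02521346]
```

View pics/side2.png

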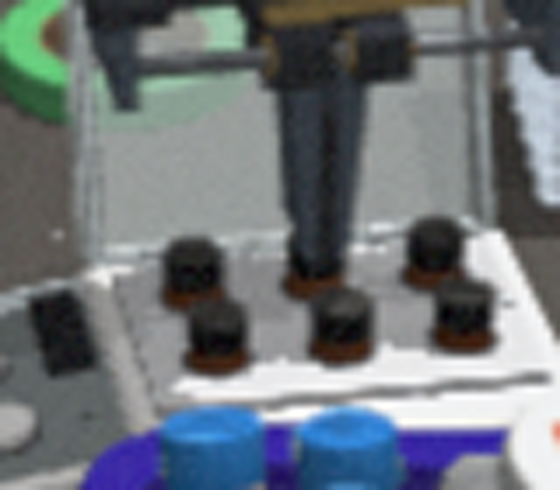

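The fingertips are on the high vial's cap, which is nearly level with its neighbours (cap at about 315,270 in the crop). I'll keep pressing to the stop.

{"fn": "arm_command", "kwargs": {"motion": [{"offset": [0, 0, 0.001], "spin": 0}, {"offset": [0, 0, 0.001], "spin": 0}]}}

```text
time_s: 5.2
ee_pos: [530.8, 249.0, 98.7]
ee_rot: [180.0, -0.0, 104.5]
force: [-1.2, -1.7, 11.3]
gripper_width: 0.2
gripper_force: 5.4
```

{"fn": "arm_command", "kwargs": {"motion": [{"offset": [0, 0, 0.0005], "spin": 0}, {"offset": [0, 0, 0.0005], "spin": 0}]}}

```text
time_s: 5.45
ee_pos: [530.9, 249.0, 98.7]
ee_rot: [179.9, -0.0, 104.5]
force: [-2.2, -1.0, 14.7]
gripper_width: 0.5
gripper_force: 7.0
```

{"fn": "arm_command", "kwargs": {"motion": [{"offset": [0, 0, -0.02], "spin": 0}, {"offset": [0, 0, -0.05], "spin": 0}, {"offset": [0, 0, -0.05], "spin": 0}, {"offset": [0, 0, 0], "spin": 0}]}}

```text
time_s: 5.95
ee_pos: [532.1, 249.6, 220.7]
ee_rot: [179.6, -0.1, 104.5]
force: [-0.5, -0.1, -0.4]
gripper_width: 0.4
gripper_force: 0.0
```

Run:
```python
from h import *
p,d=env.grab_frame("side"); t,dt=env.grab_frame("top")
print(env.state()["ee_pos"])
cv2.imwrite("pics/c3.png",cv2.resize(p[205:275,300:380],None,fx=7,fy=7,interpolation=cv2.INTER_CUBIC))
```

```text
[529.85345632 248.53533487 216.25643181]
```

View pics/c3.png

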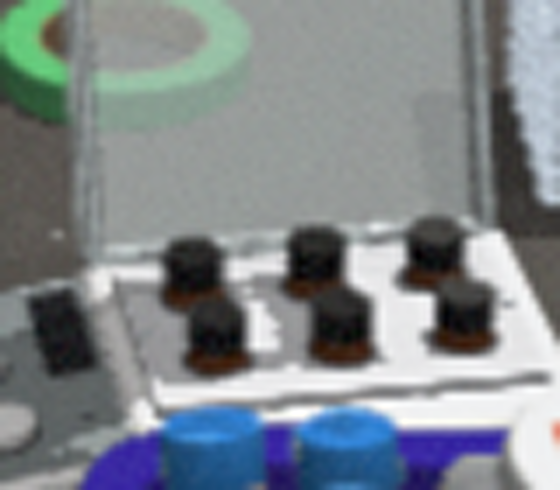

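All six caps are now level: the back row is at (192,262), (315,255), (435,242) in the crop. Next is the guard.

{"fn": "arm_command", "kwargs": {"motion": [{"offset": [0.054, 0, 0], "spin": 0}, {"offset": [0.054, 0, 0], "spin": 0}, {"offset": [0.052, 0, 0], "spin": 0}, {"offset": [0, 0, 0], "spin": 0}]}}

```text
time_s: 6.55
ee_pos: [488.2, 406.1, 213.7]
ee_rot: [-179.7, 0.1, 104.7]
force: [0.4, -1.1, -0.2]
gripper_width: 0.5
gripper_force: 0.0
```

{"fn": "arm_command", "kwargs": {"motion": [{"offset": [0, 0, 0.04], "spin": 0}, {"offset": [0, 0, 0.04], "spin": 0}, {"offset": [0, 0, 0], "spin": 0}]}}

```text
time_s: 6.92
ee_pos: [488.1, 400.7, 132.2]
ee_rot: [-179.4, 0.3, 104.5]
force: [-0.3, -0.2, 0.3]
gripper_width: 0.6
gripper_force: 0.0
```

{"fn": "arm_command", "kwargs": {"motion": [{"offset": [-0.015, 0, 0], "spin": 0}, {"offset": [-0.015, 0, 0], "spin": 0}, {"offset": [-0.015, 0, 0], "spin": 0}, {"offset": [-0.015, 0, 0], "spin": 0}]}}

```text
time_s: 7.42
ee_pos: [506.2, 344.6, 138.0]
ee_rot: [179.9, -0.0, 104.5]
force: [-0.1, 1.6, 1.4]
gripper_width: 0.3
gripper_force: 0.8
```

{"fn": "arm_command", "kwargs": {"motion": [{"offset": [-0.015, 0, 0], "spin": 0}, {"offset": [-0.012, 0, 0], "spin": 0}, {"offset": [0, 0, 0], "spin": 0}]}}

```text
time_s: 7.8
ee_pos: [512.3, 317.8, 136.6]
ee_rot: [-179.9, 0.1, 104.4]
force: [-0.1, -0.0, 0.2]
gripper_width: 0.5
gripper_force: 0.0
```

Run:
```python
from h import *
p,d=env.grab_frame("side")
print(env.state()["ee_pos"],env.state()["force"])
cv2.imwrite("pics/c4.png",cv2.resize(p[185:295,275:395],None,fx=5.4,fy=5.4,interpolation=cv2.INTER_CUBIC))
```

```text
[512.0756064  318.24886825 136.28307438] [ 0.92479857  0.13805316 -0.43660135]
```

View pics/c4.png

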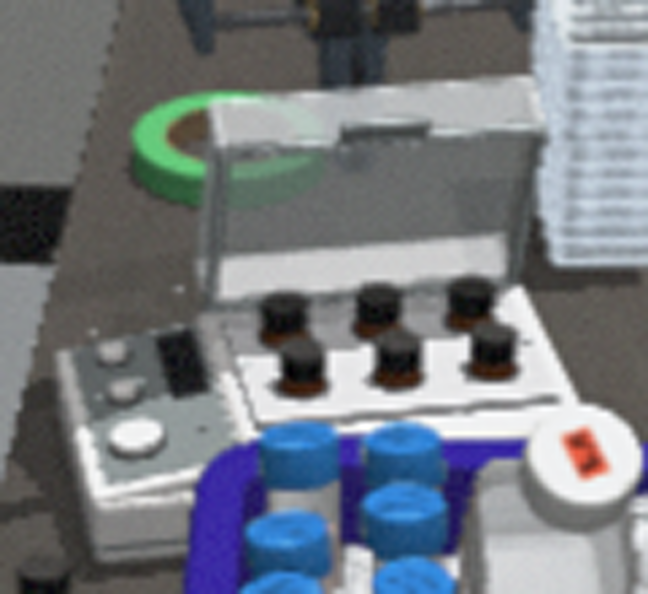

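{"fn": "arm_command", "kwargs": {"motion": [{"offset": [0, 0, -0.04], "spin": 0}, {"offset": [0, 0, -0.04], "spin": 0}, {"offset": [0, 0, 0], "spin": 0}, {"offset": [0, 0, 0], "spin": 0}, {"offset": [0, 0, 0], "spin": 0}]}}

```text
time_s: 8.48
ee_pos: [511.4, 319.0, 215.0]
ee_rot: [-179.8, 0.1, 104.5]
force: [0.2, -0.2, 0.0]
gripper_width: -0.1
gripper_force: 0.0
```

{"fn": "arm_command", "kwargs": {"motion": [{"offset": [-0.025, -0.025, 0], "spin": 0}, {"offset": [-0.025, -0.025, 0], "spin": 0}, {"offset": [-0.025, -0.025, 0], "spin": 0}, {"offset": [0, 0, 0], "spin": 0}, {"offset": [0, 0, 0], "spin": 0}]}}

```text
time_s: 9.1
ee_pos: [458.7, 228.4, 216.5]
ee_rot: [-180.0, -0.0, 104.5]
force: [0.3, -0.3, -0.5]
gripper_width: -0.1
gripper_force: 0.0
```

{"fn": "arm_command", "kwargs": {"motion": [{"offset": [0, 0, 0], "spin": 0}, {"offset": [0, 0, 0], "spin": 0}, {"offset": [0, 0, 0], "spin": 0}, {"offset": [0, 0, 0], "spin": 0}, {"offset": [0, 0, 0], "spin": 0}]}}

```text
time_s: 9.72
ee_pos: [458.4, 228.2, 216.9]
ee_rot: [180.0, 0.0, 104.5]
force: [0.1, 0.4, 0.8]
gripper_width: 0.3
gripper_force: 0.0
```

{"fn": "arm_command", "kwargs": {"motion": [{"offset": [0, 0, 0], "spin": 0}, {"offset": [0, 0, 0], "spin": 0}, {"offset": [0, 0, 0], "spin": 0}, {"offset": [0, 0, 0], "spin": 0}, {"offset": [0, 0, 0], "spin": 0}]}}

```text
time_s: 10.35
ee_pos: [458.4, 228.1, 216.9]
ee_rot: [-180.0, 0.0, 104.5]
force: [0.0, -0.3, 0.2]
gripper_width: 0.3
gripper_force: 0.0
```

Run:
```python
from rows import *
np.set_printoptions(precision=1,suppress=True)
q=np.load("pose.npy"); c,s=np.cos(q[2]),np.sin(q[2])
M=lambda w:np.array([c*(w[0]-q[0])+s*(w[1]-q[1]),-s*(w[0]-q[0])+c*(w[1]-q[1])])
p,d=env.grab_frame("side"); print(env.state()["ee_pos"],env.state()["time_s"])
for t in("start_key_top","small_key_a_top","guard_edge"):
    for r in env.pinpoint("side",t)[:3]:
        u=np.array(r["location"]); dd=d[int(round(u[1])),int(round(u[0]))]; w=atd("side",u,dd); print(t,round(r["score"],2),u,w,M(w))
e=np.load("top0.npy"); t=cv2.imread("pics/top0.png")
# key centroids in first top picture: bright blobs in the panel
a=t[250:275,265:320].min(2).astype(np.uint8); m=(a>205).astype(np.uint8)
n,l,st,ce=cv2.connectedComponentsWithStats(m)
for i in range(1,n):
    if st[i,4]>5: u=ce[i]+[265,250]; w=atz("top",u,53.5); print("blob",u,st[i],w,M(w), atd("top",u,e[int(round(u[1])),int(round(u[0]))])[2])
cv2.imwrite("pics/c5.png",cv2.resize(p[185:295,275:395],None,fx=5.4,fy=5.4,interpolation=cv2.INTER_CUBIC))
rows((422,165,190),104.5,2)
```

```text
[458.4 228.1 216.9] 10.4
start_key_top 0.6 [299.5 265.1] [423.2 160.7  54.5] [-89.2 -38.4]
start_key_top 0.5 [326.9 257. ] [490.1 188.2  64.6] [-17.5 -28.5]
small_key_a_top 0.33 [347.9 268.1] [546.3  34.6 130.4] [  -1.5 -191.2]
guard_edge 0.74 [342.1 203.5] [523.  266.6 177.6] [33.9 39.2]
guard_edge 0.24 [368.9 262.3] [596.4 184.   56.3] [ 84.4 -59.1]
blob [267.7 250.3] [ 0  0  7  2 10] [449.3 261.8  53.5] [-38.7  53. ] 61.60532898893325
blob [300.3 267. ] [12  0 40 25 86] [401.7 173.1  53.5] [-106.9  -21.1] 41.149177569843005
blob [266.9 265.1] [ 0  6  5 19 23] [408.5 264.4  53.5] [-77.5  65.7] 46.69790876673369
blob [303.3 259.4] [35  6  8  8 50] [422.6 164.5  53.5] [-88.8 -34.6] 52.012760562959556
blob [288.1 263.4] [22 12  3  4 11] [412.3 206.3  53.5] [-88.4   8.4] 62.03866928544994
blob [275.4 266.6] [ 9 15  4  4 13] [404.  241.1  53.5] [-87.7  44.3] 61.23144068978604
[-0.026, -0.0255, 0.0135] -0.0
[-0.026, -0.0255, 0.0135] -0.0
```

View pics/c5.png

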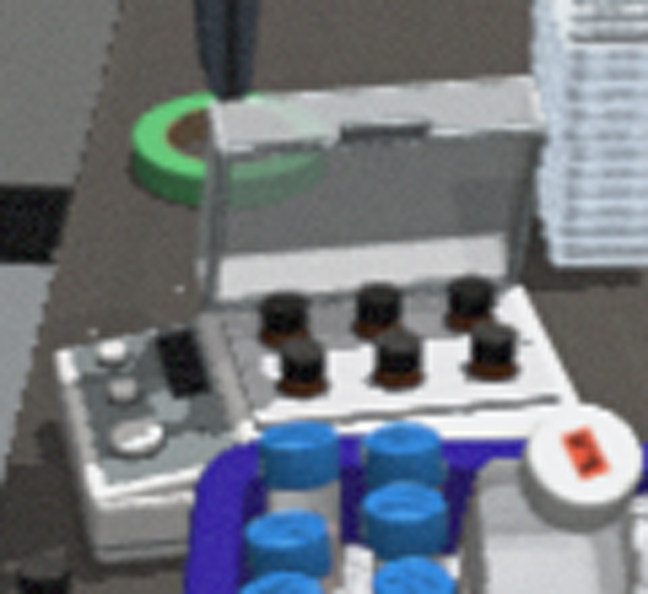

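{"fn": "arm_command", "kwargs": {"motion": [{"offset": [0.036, 0.025, 0], "spin": 0}, {"offset": [0.036, 0.025, 0], "spin": 0}, {"offset": [0.036, 0.025, 0], "spin": 0}, {"offset": [0, 0, 0.03], "spin": 0}, {"offset": [0, 0, 0.03], "spin": 0}]}}

```text
time_s: 11.18
ee_pos: [504.2, 352.2, 156.0]
ee_rot: [180.0, -0.0, 104.6]
force: [-0.2, -0.3, -0.4]
gripper_width: 0.3
gripper_force: 0.0
```

{"fn": "arm_command", "kwargs": {"motion": [{"offset": [0, 0, 0.02], "spin": 0}, {"offset": [-0.012, 0, 0], "spin": 0}, {"offset": [-0.012, 0, 0], "spin": 0}, {"offset": [-0.012, 0, 0], "spin": 0}]}}

```text
time_s: 11.68
ee_pos: [513.9, 315.9, 138.2]
ee_rot: [179.9, -0.0, 104.5]
force: [-1.1, 3.7, 0.8]
gripper_width: 0.3
gripper_force: 1.7
```

{"fn": "arm_command", "kwargs": {"motion": [{"offset": [-0.01, 0, 0], "spin": 0}, {"offset": [-0.01, 0, 0], "spin": 0}, {"offset": [-0.005, 0, 0], "spin": 0}, {"offset": [0, 0, 0], "spin": 0}]}}

```text
time_s: 12.18
ee_pos: [519.1, 291.8, 136.5]
ee_rot: [-179.9, 0.0, 104.5]
force: [-0.4, -0.6, -0.3]
gripper_width: 0.6
gripper_force: 0.0
```

Run:
```python
from h import *
p,d=env.grab_frame("side"); cv2.imwrite("pics/x.png",p)
for r in env.pinpoint("side","guard_edge")[:2]: print(r)
print(env.state()["ee_pos"],env.state()["force"])
```

```text
{'location': [349.1, 216.5], 'score': 0.78}
{'location': [359.1, 257.3], 'score': 0.23}
[519.0847592  292.34607267 136.51035561] [-0.64209696  0.03281077  0.86692552]
```

{"fn": "arm_command", "kwargs": {"motion": [{"offset": [0, 0, -0.04], "spin": 0}, {"offset": [0, 0, -0.04], "spin": 0}, {"offset": [0, 0, 0], "spin": 0}, {"offset": [0, 0, 0], "spin": 0}, {"offset": [0, 0, 0], "spin": 0}]}}

```text
time_s: 12.9
ee_pos: [518.5, 292.1, 215.2]
ee_rot: [-179.8, 0.1, 104.5]
force: [-0.0, 0.3, 0.8]
gripper_width: 0.9
gripper_force: 0.0
```

{"fn": "arm_command", "kwargs": {"motion": [{"offset": [0, 0, 0], "spin": 0}, {"offset": [0, 0, 0], "spin": 0}, {"offset": [0, 0, 0], "spin": 0}, {"offset": [0, 0, 0], "spin": 0}, {"offset": [0, 0, 0], "spin": 0}]}}

```text
time_s: 13.52
ee_pos: [519.3, 292.4, 217.0]
ee_rot: [180.0, 0.0, 104.5]
force: [-0.5, 0.1, -0.0]
gripper_width: 0.6
gripper_force: 0.0
```

{"fn": "arm_command", "kwargs": {"motion": [{"offset": [0, 0, 0], "spin": 0}, {"offset": [0, 0, 0], "spin": 0}, {"offset": [0, 0, 0], "spin": 0}, {"offset": [0, 0, 0], "spin": 0}, {"offset": [0, 0, 0], "spin": 0}]}}

```text
time_s: 14.15
ee_pos: [519.3, 292.4, 216.9]
ee_rot: [180.0, 0.0, 104.5]
force: [-0.7, -0.2, 0.1]
gripper_width: 0.7
gripper_force: 0.0
```

Run:
```python
from h import *
p,d=env.grab_frame("side"); cv2.imwrite("pics/c6.png",cv2.resize(p[185:295,275:395],None,fx=5.4,fy=5.4,interpolation=cv2.INTER_CUBIC))
for r in env.pinpoint("side","guard_edge")[:2]: print(r)
q=np.load("pose.npy"); c,s=np.cos(q[2]),np.sin(q[2])
H=np.array([q[0]+c*38-s*68,q[1]+s*38+c*68,58]); L=np.array([-s,c,0])
for th in (0,.3,.6,.9,1.1,1.3,1.5): print(th,proj("side",H-L*(105*np.cos(th)-36*np.sin(th))+np.array([0,0,105*np.sin(th)+36*np.cos(th)])))
```

```text
{'location': [350.8, 245.7], 'score': 0.91}
0 [349.41248461 246.66058943]
0.3 [348.37511251 233.46107026]
0.6 [346.57890743 220.83229245]
0.9 [344.22664362 210.11026954]
1.1 [342.47739402 204.55501178]
1.3 [340.67944733 200.53233956]
1.5 [338.91287492 198.16512259]
```

{"fn": "arm_command", "kwargs": {"motion": [{"offset": [-0.0335, -0.042, 0], "spin": 0}, {"offset": [-0.0335, -0.042, 0], "spin": 0}, {"offset": [-0.0335, -0.042, 0], "spin": 0}, {"offset": [0, 0, 0], "spin": 0}, {"offset": [0, 0, 0], "spin": 0}]}}

```text
time_s: 14.88
ee_pos: [423.2, 164.0, 217.5]
ee_rot: [179.9, -0.0, 104.5]
force: [0.5, -0.5, -0.2]
gripper_width: 0.4
gripper_force: 0.0
```

{"fn": "arm_command", "kwargs": {"motion": [{"offset": [0, 0, 0.05], "spin": 0}, {"offset": [0, 0, 0.05], "spin": 0}, {"offset": [0, 0, 0.025], "spin": 0}, {"offset": [0, 0, 0], "spin": 0}, {"offset": [0, 0, 0], "spin": 0}]}}

```text
time_s: 15.5
ee_pos: [423.9, 164.5, 92.7]
ee_rot: [179.9, -0.0, 104.5]
force: [-0.0, 0.6, 0.6]
gripper_width: 0.5
gripper_force: 0.0
```

Run:
```python
from rows import *
p,d=env.grab_frame("side"); cv2.imwrite("pics/c7.png",cv2.resize(p[185:295,275:395],None,fx=5.4,fy=5.4,interpolation=cv2.INTER_CUBIC))
for t in("guard_edge","start_key_top"):
  for r in env.pinpoint("side",t)[:2]: print(t,r)
s=env.state(); print(s["time_s"],s["ee_pos"],s["force"]); rows((422.5,163.5,75),104.5,1)
```

```text
guard_edge {'location': [349.7, 244.9], 'score': 0.94}
guard_edge {'location': [304.3, 315.0], 'score': 0.38}
start_key_top {'location': [302.1, 318.3], 'score': 0.59}
start_key_top {'location': [299.8, 264.7], 'score': 0.42}
15.65 [423.57762666 164.1223785   93.14370489] [-0.94393549 -0.10947719 -0.1902313 ]
[-0.0003, -0.0013, 0.0181] 0.0
```

View pics/c7.png

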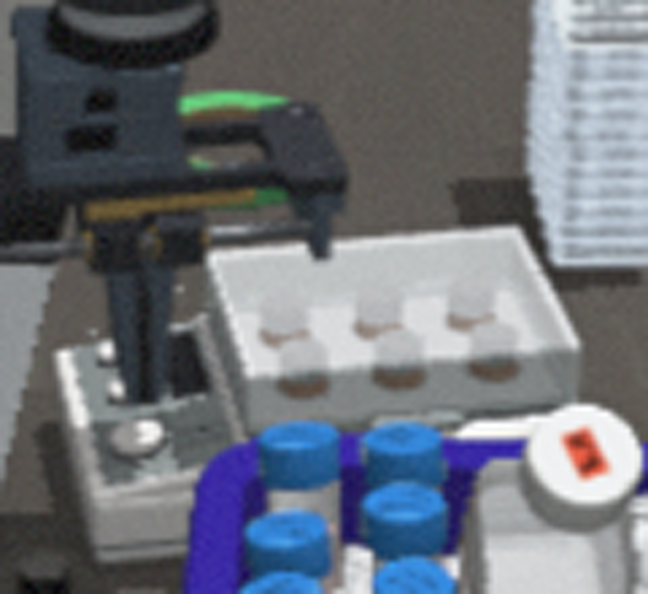

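{"fn": "arm_command", "kwargs": {"motion": [{"offset": [0, -0.001, 0.01], "spin": 0}, {"offset": [0, 0, 0.006], "spin": 0}, {"offset": [0, 0, 0.004], "spin": 0}, {"offset": [0, 0, 0], "spin": 0}]}}

```text
time_s: 16.15
ee_pos: [421.2, 163.2, 71.5]
ee_rot: [-180.0, 0.0, 104.5]
force: [-0.5, -0.4, 0.1]
gripper_width: 0.7
gripper_force: 0.0
```

{"fn": "arm_command", "kwargs": {"motion": [{"offset": [0, 0, 0.002], "spin": 0}, {"offset": [0, 0, 0.002], "spin": 0}, {"offset": [0, 0, 0], "spin": 0}]}}

```text
time_s: 16.52
ee_pos: [421.9, 163.4, 68.1]
ee_rot: [180.0, 0.0, 104.5]
force: [0.8, -0.4, 3.2]
gripper_width: 0.6
gripper_force: 1.3
```

Contact. Press in small steps to the stop.

{"fn": "arm_command", "kwargs": {"motion": [{"offset": [0, 0, 0.001], "spin": 0}, {"offset": [0, 0, 0.001], "spin": 0}, {"offset": [0, 0, 0], "spin": 0}]}}

```text
time_s: 16.9
ee_pos: [422.1, 163.5, 66.2]
ee_rot: [179.9, 0.0, 104.5]
force: [1.7, -0.0, 4.5]
gripper_width: 0.6
gripper_force: 2.0
```

{"fn": "arm_command", "kwargs": {"motion": [{"offset": [0, 0, 0.001], "spin": 0}, {"offset": [0, 0, 0.001], "spin": 0}, {"offset": [0, 0, 0], "spin": 0}]}}

```text
time_s: 17.27
ee_pos: [422.3, 163.5, 64.9]
ee_rot: [179.9, 0.0, 104.5]
force: [1.0, -1.5, 11.7]
gripper_width: 0.5
gripper_force: 5.7
```

{"fn": "arm_command", "kwargs": {"motion": [{"offset": [0, 0, -0.01], "spin": 0}, {"offset": [0, 0, -0.04], "spin": 0}, {"offset": [0, 0, -0.05], "spin": 0}, {"offset": [0, 0, -0.05], "spin": 0}, {"offset": [0, 0, 0], "spin": 0}]}}

```text
time_s: 17.9
ee_pos: [422.8, 163.9, 217.0]
ee_rot: [179.6, -0.0, 104.5]
force: [-0.1, -0.8, 0.3]
gripper_width: 0.3
gripper_force: 0.0
```

Run:
```python
from h import *
p,d=env.grab_frame("side")
for t in("guard_edge","start_key_top"):
  for r in env.pinpoint("side",t)[:2]:
    u=np.array(r["location"]); print(t,r,atd("side",u,d[int(u[1]),int(u[0])]))
s=env.state(); print(s["time_s"],s["ee_pos"],s["force"])
a=cv2.imread("pics/side0.png"); print("panel/bench diff px",[(cv2.absdiff(a,p)[y0:y1,x0:x1].max(2)>60).sum() for y0,y1,x0,x1 in((245,290,285,320),(285,350,255,310),(370,430,260,300))])
print(env.job_done())
```

```text
guard_edge {'location': [353.6, 246.1], 'score': 0.89} [556.404412   198.17244717  93.56972659]
start_key_top {'location': [299.6, 266.4], 'score': 0.42} [423.32073818 161.33091248  50.25289866]
start_key_top {'location': [349.6, 246.7], 'score': 0.16} [546.36641334 202.01778101  89.1606052 ]
18.05 [420.13960039 162.86224842 212.52511422] [-0.40168275 -0.36932602  0.09971279]
panel/bench diff px [np.int64(175), np.int64(0), np.int64(0)]
the job is handed in; nothing more can be done
None
```

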